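# Pack a cold sample carrier, balance its lifting grip and post it in the collection hatch

### The arm

A 6-joint arm with a two-finger parallel gripper is mounted at the origin on the work surface. World frame = base frame: x ahead of the robot, y to its left, z up, the work surface at z = 0. Lengths are in m, angles in rad, forces in N, time in s.
With the tool pointing down it reaches from about 0.35 to 0.95 m from the base axis. Payload 17.4 kg.
Tool frame: the origin (TCP) lies midway between the tips of the shut fingers; the grasp point (between the pads) lies 19 mm behind it; z points along the fingers, y is the direction in which the jaws open and shut (so a half turn about z gives the same grasp; the last joint's range is limited). The gripper opens to 93 mm and grips with 3 to 60 N. Pads are 15 mm wide; open, the fingers measure 128 mm over their backs; the gripper's body (75 mm by 188 mm) begins 65 mm behind the grasp point.
Start: joints at [-1.187, 0.116, 1.442, -0, 1.584, -0.038], TCP at [0.276, -0.616, 0.219] pointing down, gripper open.
Joint ranges: [-2.83, 2.83], [-0.83, 2.19], [0.07, 2.5], [-1.14, 4.28], [0.01, 3], [-2.97, 2.97]. Speed limits (rad/s): [1.89, 1.89, 2.22, 3.14, 3.14, 3.14].

### API

Orientations are given as a unit quaternion [w, x, y, z].
In Python, from workcell import arm, optics, job, status gives the robot as it stands. Calls block until the motion is done:
- arm.reach(position, orientation): joint-space move of the TCP to a pose.
- arm.move_l(position, attitude=None, velocity=0.15): straight line of the TCP; attitude=None keeps the orientation; velocity is the mean speed in m/s.
- arm.goto_joints(angles): joint-space move.
- arm.set_gripper(opening, f_grip=None): finger opening in m; f_grip is the grip in N (None keeps the last); returns when the fingers have stopped.
- arm.hold(seconds).
- arm.ik(position, orientation): joint angles nearest the present ones, or None.
- optics.snapshot(name): name is "scene" or "top"; returns a dict with "img" (400x640x3 uint8, red, green, blue), "mtx" (3x3 intrinsics, pixels), "pose" (4x4, takes a point from camera to world coordinates). Camera axes: x right, y down, z forward; pixel columns grow to the right and rows downward; lengths in m; the calibration is good to about 2 mm. A picture is of the moment at which its call begins. There is no depth.
A pose or a line that the arm cannot do raises arm.Unreachable and nothing moves.
- job.hand_in(): hands the job in, once; it reports no verdict.
Readings, each from a call of its own:
- status.get_time_s(): time.
- status.get_joint_pos(): joint angles.
- status.get_qvel(): joint speeds.
- status.get_effort(): joint torques, N m.
- status.get_ee_pos(): TCP position.
- status.get_tcp_rot(): TCP orientation.
- status.get_ft_force(): force on the tool from outside, world axes, zero at the start.
- status.get_moment(): the same for the moment, N m.
- status.get_width(): finger opening in m.
Only numpy, scipy, OpenCV 4.12 (cv2) and the standard library are available. Lean on these libraries where they do the work, as an engineer would, in place of code of your own. Each camera call takes 0.05 s, during which the arm holds its last target.

### The job

Pack the cold sample carrier where it stands: put every dropper bottle upright into its white compartment, pour all the cooling balls from the clear cup into its blue compartment, and stand the empty cup back upright on its round mat. Then slide the red lifting grip along the carrier's rail, trying small lifts, until the carrier hangs level and clear of the table from the grip alone, and carry it level, white end first, into the collection hatch until the whole white compartment is under the clear roof; set it down flat and let go. Never let the lifted carrier tip, and leave the sanitizer bottle, swab box and pen alone.

Things in the scene. Friction and masses are not known exactly. Their poses are not given: they have to be found in the camera images.
- carrier: Loose carrier, a rigid bar 364 long (x) by 84 wide (y), 0.45 to 0.92 kg loaded; origin at its underside centre, z up. White compartment inside: x +74 to +178; blue: x -178 to -74; both y -38 to +38, floor z = 6, walls 4 thick up to z = 36. Between them a round rail (12 thick, axis at z = 75) runs along x between posts at x = +-66 (30 wide, tops at z = 85).
- nose (a point): Middle of the carrier's white end, on its underside (carrier x = +182, z = 0).
- tail (a point): Middle of the carrier's blue end, on its underside (carrier x = -182, z = 0). Cold packs of unknown weight are hidden in the base under both compartments, so the balance point differs every time; loaded, it lies within 40 mm of the carrier's middle.
- runner (a joint): Position (m) along carrier x, from the middle, of the black runner (22 mm cube) that carries the red grip on the rail; -0.05 to +0.05. It stays where left; about 2 N plus drag pushes it along. Move it by pushing or holding the red grip while the carrier stands on the table, held there by its rubber underside.
- grip (a point): Where to hold the red grip, an upright bar 24 (carrier x) by 16 (carrier y); this point is 77 above its pin, the bar spans 17 to 89 above it. Pinned to the runner on the rail axis (z = 75), it swings freely about carrier y, 0.5 rad each way. A carrier lifted by it hangs like a pendulum, centre of mass 50 to 60 mm below the pin; the grip must move towards the end that hangs low.
- hatch: Fixed collection hatch: white box, open front, clear roof. Origin on the table at the middle of its mouth; x points inwards, y across, z up. Inside 130 wide (y -65 to +65), 160 deep, 115 clear height; roof top with blue front edge at 125. The carrier goes in white end first, carrier x along hatch x; the white compartment is 112 long.
- mat: Round black rubber mat, 90 across, 2 thick, fixed; origin at its underside centre. The cup starts on it and goes back on it.
- tray: Shallow fixed steel tray 130 (x) by 280 (y), rim 14 high, floor 3 thick; the bottles start in it. Origin: underside centre.
- cup: Clear smooth plastic cup holding the cooling balls, upright at the start: 56 across at the foot, 66 at the rim, 60 tall, wall 2.5, floor 3; 60 g empty. Origin: centre of its underside, z along its axis towards the mouth.
- sanitizer: Clear sanitizer bottle 50 across, 130 tall; bystander, leave alone. Origin underside.
- swab_box: Cardboard box 50 x 80 x 45 tall; bystander, leave alone. Origin underside.
- pen: Blue pen, 10 thick, 130 long, lying; bystander, leave alone.
- bottle0: Dropper bottle 1, about 50 g (one to three of the bottles are present): square amber glass body 32 by 32 (sides along its x and y), 24 tall, with one round orange cap 18 across from 24 to 50 above its foot, where it can be gripped. Origin: underside centre.
- bottle1: Dropper bottle 2, about 50 g (one to three of the bottles are present): square amber glass body 32 by 32 (sides along its x and y), 24 tall, with one round green cap 18 across from 24 to 50 above its foot, where it can be gripped. Origin: underside centre.
- bottle2: Dropper bottle 3, about 50 g (one to three of the bottles are present): square amber glass body 32 by 32 (sides along its x and y), 24 tall, with one round yellow cap 18 across from 24 to 50 above its foot, where it can be gripped. Origin: underside centre.
- ball0_center (a point): Centre of cooling ball 1 of 6: hard, smooth and slippery blue plastic, 20 across, 12 g.
- ball1_center (a point): Centre of cooling ball 2 of 6: hard, smooth and slippery blue plastic, 20 across, 12 g.
- ball2_center (a point): Centre of cooling ball 3 of 6: hard, smooth and slippery blue plastic, 20 across, 12 g.
- ball3_center (a point): Centre of cooling ball 4 of 6: hard, smooth and slippery blue plastic, 20 across, 12 g.
- ball4_center (a point): Centre of cooling ball 5 of 6: hard, smooth and slippery blue plastic, 20 across, 12 g.
- ball5_center (a point): Centre of cooling ball 6 of 6: hard, smooth and slippery blue plastic, 20 across, 12 g.
- bail: The red lifting grip itself; origin at its pin on the rail axis, its z along the grip (see grip). A weak 0.05 N m/rad spring keeps it upright when free.
Things that resemble listed ones, but are neither listed nor needed, are in the scene too. Leave any black or green look-alike of the cup alone.

How it is judged:
On the way, in this order (a step that is already met when the one before it is completed fails the run):
1. every bottle stands in the white compartment and every ball lies in the blue one, the carrier standing on the table (x of bottle0 in the frame of carrier between 0.072 and 0.18 m and y of bottle0 in the frame of carrier between -0.04 and 0.04 m and z of each of bottle0, bottle1, bottle2 in the frame of carrier below 0.014 m and angle between each of bottle0, bottle1, bottle2's own z axis and vertical below 0.25 rad and x of bottle1 in the frame of carrier between 0.072 and 0.18 m and y of bottle1 in the frame of carrier between -0.04 and 0.04 m and x of bottle2 in the frame of carrier between 0.072 and 0.18 m and y of bottle2 in the frame of carrier between -0.04 and 0.04 m and x of ball0_center in the frame of carrier between -0.18 and -0.072 m and y of ball0_center in the frame of carrier between -0.04 and 0.04 m and z of each of ball0_center, ball1_center, ball2_center, ball3_center, ball4_center, ball5_center in the frame of carrier below 0.045 m and x of ball1_center in the frame of carrier between -0.18 and -0.072 m and y of ball1_center in the frame of carrier between -0.04 and 0.04 m and x of ball2_center in the frame of carrier between -0.18 and -0.072 m and y of ball2_center in the frame of carrier between -0.04 and 0.04 m and x of ball3_center in the frame of carrier between -0.18 and -0.072 m and y of ball3_center in the frame of carrier between -0.04 and 0.04 m and x of ball4_center in the frame of carrier between -0.18 and -0.072 m and y of ball4_center in the frame of carrier between -0.04 and 0.04 m and x of ball5_center in the frame of carrier between -0.18 and -0.072 m and y of ball5_center in the frame of carrier between -0.04 and 0.04 m and height (world z) of carrier below 0.004 m and angle between carrier's own z axis and vertical below 0.04 rad and linear speed of carrier below 0.02 m/s), for 0.3 s.
2. the packed carrier hangs level (within 0.1 rad) from the red grip, both ends at least 8 mm clear of the table (height (world z) of each of nose, tail above 0.008 m and angle between carrier's own z axis and vertical below 0.1 rad and contact force between the fingers and bail above 1 N), for 0.4 s.
3. the carrier's white end is under the hatch roof (x of nose in the frame of hatch above 0.1 m and y of nose in the frame of hatch between -0.045 and 0.045 m and angle between the x axis of carrier and the x axis of hatch, either way round below 0.17 rad), for 0.1 s.
At the end, for the whole second after the job is handed in: Bottles upright (within 0.25 rad) in the white compartment, all balls in the blue one; carrier flat on the table and at rest, its white end at least 100 mm inside the hatch mouth, within 45 mm of the hatch's middle line and 0.17 rad of its direction; cup upright within 30 mm of the mat's centre (all of step 1 and all of step 3 and horizontal distance between cup and mat below 0.03 m and angle between cup's own z axis and vertical below 0.1 rad and height (world z) of cup below 0.008 m); the robot touches nothing.
It fails at once if the lifted carrier tips by more than 0.3 rad (height (world z) of carrier above 0.02 m and angle between carrier's own z axis and vertical above 0.3 rad).
It fails at once if a bystander is disturbed: the sanitizer moves more than 40 mm (distance of sanitizer from where it was at the start of the episode above 0.04 m).
It fails at once if a bystander is disturbed: the swab box moves more than 40 mm (distance of swab_box from where it was at the start of the episode above 0.04 m).
It fails at once if a bystander is disturbed: the pen moves more than 40 mm (distance of pen from where it was at the start of the episode above 0.04 m).
Of bottle0, bottle1, bottle2 only 1 to 3 are there at a start; the rules pass over those that are not, and their reading is None.
At some moment in a run one of bottle0, bottle1, bottle2 may be knocked a few centimetres aside while the robot is not near it.
It also fails if it takes over 208 s, if anything falls off the work surface, if the arm or the gripper's body presses on something with over 40 N, if the wrist force passes 120 N, or if a joint passes its speed limit or range.

## Working session

There is one attempt and no reset: what is moved stays moved. The work goes in short steps, each a Python script; the robot and the scene stay as the last script left them, time stands still between calls to the robot, and variables do not carry over. Pictures are saved under pics/ and viewed, and the job is handed in when it is done.

```bash
ls; mkdir -p pics
cat > h.py <<'E'
from workcell import arm, optics, job, status
import numpy as np, cv2
def snap(n,f):
    s=optics.snapshot(n); cv2.imwrite(f'pics/{f}.png',s['img'][:,:,::-1]); np.savez(f'pics/{f}.npz',**s); return s
def ray(s,uv):
    K,T=np.array(s['mtx']),np.array(s['pose'])
    d=T[:3,:3]@np.linalg.inv(K)@np.array([uv[0],uv[1],1.]); return T[:3,3],d
def onz(s,uv,z):
    o,d=ray(s,uv); return o+d*(z-o[2])/d[2]
def proj(s,p):
    K,T=np.array(s['mtx']),np.array(s['pose'])
    c=T[:3,:3].T@(np.array(p)-T[:3,3]); q=K@c; return q[:2]/q[2]
def load(f): return dict(np.load(f'pics/{f}.npz'))
E
python3 - <<'E'
from h import *
for n in('scene','top'):
    s=snap(n,n+'0'); print(s['mtx'],s['pose'])
print(status.get_time_s(),status.get_ee_pos(),status.get_tcp_rot(),status.get_width())
E
```

```text
pics
[[454.20306107   0.         320.34726193]
 [  0.         454.20306107 199.59219937]
 [  0.           0.           1.        ]] [[ 6.40315367e-01  4.55016163e-01 -6.18834811e-01  1.20394472e+00]
 [ 7.68112016e-01 -3.78889507e-01  5.16184727e-01 -6.85129389e-01]
 [ 4.02377788e-04 -8.05855467e-01 -5.92112156e-01  7.83817024e-01]
 [ 0.00000000e+00  0.00000000e+00  0.00000000e+00  1.00000000e+00]]
[[447.27750524   0.         315.67359318]
 [  0.         447.27750524 194.7170269 ]
 [  0.           0.           1.        ]] [[-0.02424541 -0.99063897  0.13433762  0.38472717]
 [-0.99916292  0.0284413   0.02940316 -0.12760017]
 [-0.03294865 -0.13351228 -0.9904993   1.30968218]
 [ 0.          0.          0.          1.        ]]
0.1 [ 0.27628773 -0.61567792  0.21800269] [-4.89168757e-04  9.77836954e-01  2.09367244e-01 -9.41224619e-05] 0.09299623800246035
```

View pics/scene0.png

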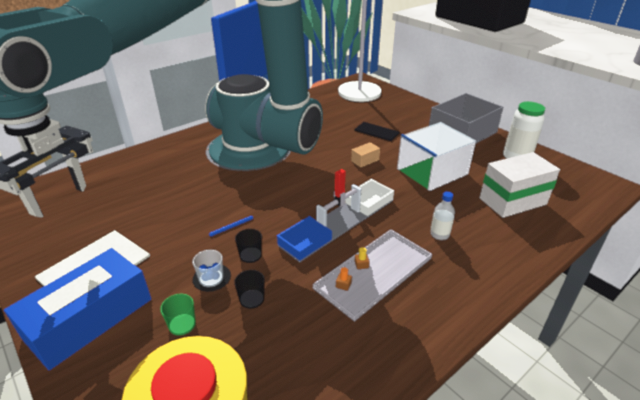

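View pics/top0.png

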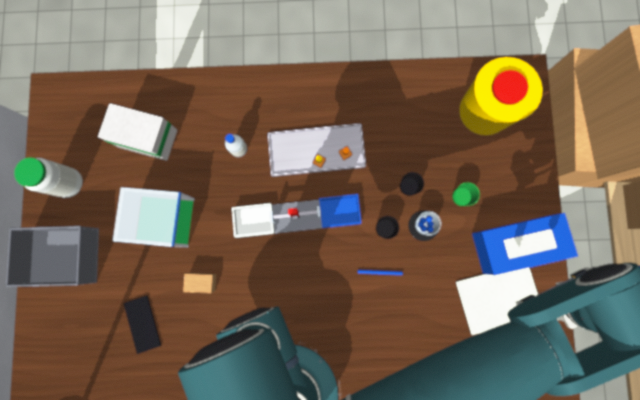

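The top view shows a yellow-capped bottle at (319,160) and an orange-capped one at (346,152), so two are present. The carrier spans (233..361, 215) with its white end on the left, and the hatch mouth is at about (188,220). Cup-like things are black (412,184), black (387,228), green (466,194) and clear with blue balls (427,224). The clear one on the black mat fits the description. I'll enlarge it to confirm.

Run:
```python
from h import *
t=load('top0');s=load('scene0')
a=t['img'][110:290,210:460]; b=s['img'][150:330,180:440]
cv2.imwrite('pics/c1.png',np.vstack([cv2.resize(a,(800,576)),])[:,:,::-1])
cv2.imwrite('pics/c2.png',cv2.resize(b,(800,554))[:,:,::-1])
```

```text
(no output)
```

View pics/c1.png

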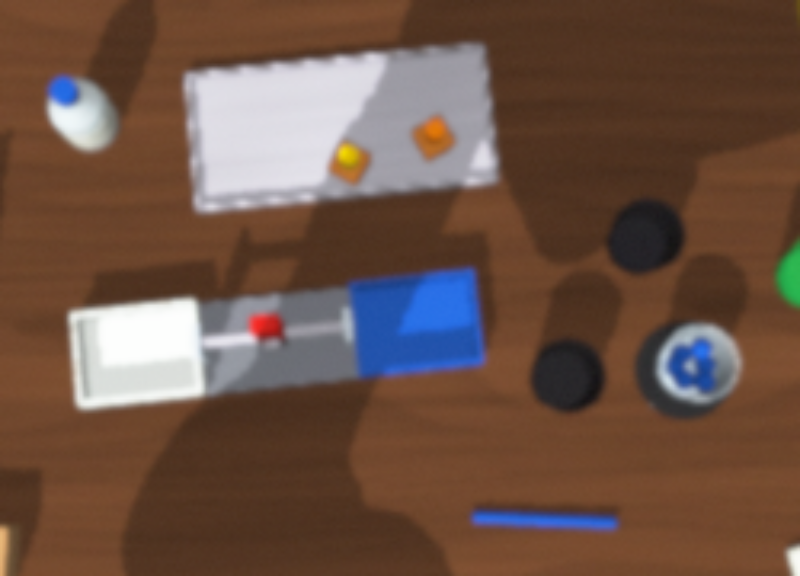

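View pics/c2.png

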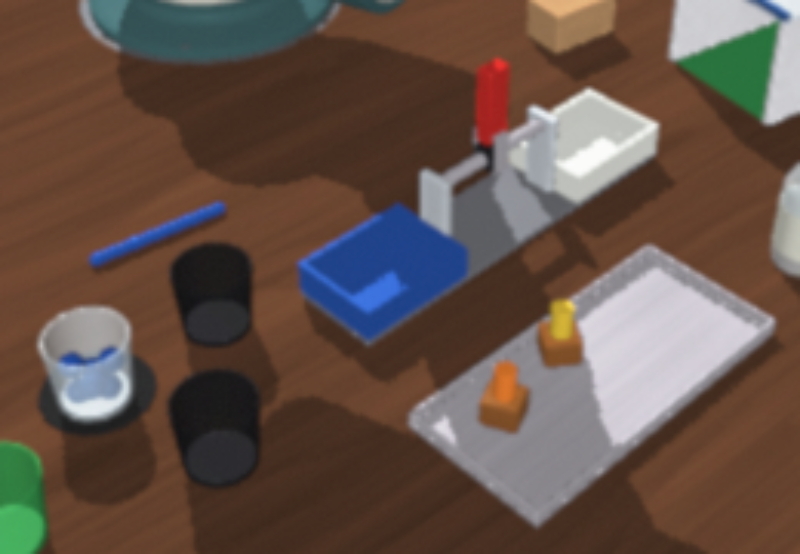

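```bash
cat >> h.py <<'E'
def tri(s1,p1,s2,p2):
    o1,d1=ray(s1,p1);o2,d2=ray(s2,p2)
    A=np.stack([d1,-d2],1);x=np.linalg.lstsq(A,o2-o1,rcond=None)[0]
    a=o1+d1*x[0];b=o2+d2*x[1]; return (a+b)/2,np.linalg.norm(a-b)
def mask(s,lo,hi,roi=None):
    hsv=cv2.cvtColor(s['img'],cv2.COLOR_RGB2HSV); m=cv2.inRange(hsv,np.array(lo),np.array(hi))
    if roi is not None:
        r=np.zeros_like(m); x0,y0,x1,y1=roi; r[y0:y1,x0:x1]=255; m&=r
    return m
def blob(m):
    n,l,st,c=cv2.connectedComponentsWithStats(m)
    if n<2: return None
    i=1+np.argmax(st[1:,4]); return c[i],st[i],(l==i).astype(np.uint8)*255
E
python3 - <<'E'
from h import *
t=load('top0');s=load('scene0')
def hs(im,u,v): return cv2.cvtColor(im['img'],cv2.COLOR_RGB2HSV)[v,u]
def cropuv(u,v): return int(210+u*250/800),int(110+v*180/576)
def cropuv2(u,v): return int(180+u*260/800),int(150+v*180/554)
for n,p in dict(yel=(348,155),yb=(352,172),ora=(435,130),ob=(432,150),red=(266,325),blue1=(365,350),blue2=(450,300),white=(100,390),mat=(650,370)).items(): print(n,hs(t,*cropuv(*p)))
for n,p in dict(yel=(560,320),yb=(560,348),ora=(505,380),ob=(505,405),red=(492,100),blue=(370,300)).items(): print('s',n,hs(s,*cropuv2(*p)))
for n,(lo,hi),rt,rs in [('yel',((23,150,120),(32,255,255)),(270,120,365,180),(310,230,440,320)),
   ('ora',((7,200,200),(15,255,255)),(270,120,365,180),(310,230,440,320)),
   ('amber',((7,150,60),(22,255,255)),(270,120,365,180),(310,230,440,320)),
   ('red',((0,150,80),(5,255,255)),(270,190,320,230),(320,160,360,210)),
   ('blue',((100,150,60),(125,255,255)),(310,185,370,240),(270,205,340,265))]:
    a=blob(mask(t,lo,hi,rt));b=blob(mask(s,lo,hi,rs)); print(n,a and a[:2],b and b[:2])
    if a and b: print(tri(t,a[0],s,b[0]))
E
```

```text
yel [ 26 255 230]
yb [ 16 196 180]
ora [ 15 245 225]
ob [ 14 200 180]
red [  1 216 203]
blue1 [109 206 172]
blue2 [109 210 231]
white [ 60   3 221]
mat [120   9  55]
s yel [ 24 188 210]
s yb [ 13 174 132]
s ora [ 13 202 218]
s ob [ 13 180 177]
s red [  0 203 171]
s blue [110 186 224]
yel (array([318.5, 158.5]), array([316, 156,   6,   6,  32], dtype=int32)) (array([362.        , 253.17142857]), array([359, 248,   7,  12,  70], dtype=int32))
(array([ 0.66048305, -0.1017663 ,  0.04557659]), np.float64(0.0025360071727707242))
ora (array([345.63157895, 150.        ]), array([343, 148,   6,   5,  19], dtype=int32)) (array([343.85714286, 274.78571429]), array([342, 271,   5,   9,  42], dtype=int32))
(array([ 0.68365559, -0.18071012,  0.04332807]), np.float64(0.002344479317106824))
amber (array([297.62773723, 122.96593674]), array([270, 120,  71,  10, 411], dtype=int32)) (array([343.46330275, 279.15137615]), array([337, 268,  14,  22, 218], dtype=int32))
(array([ 0.72277602, -0.11220074,  0.04464905]), np.float64(0.16385234678181973))
red (array([292.84, 211.48]), array([289, 209,   9,   6,  50], dtype=int32)) (array([339.27941176, 181.76838235]), array([334, 169,  12,  29, 272], dtype=int32))
(array([ 0.49986724, -0.03281055,  0.13612785]), np.float64(0.003583141293638545))
blue (array([340.06044444, 210.52977778]), array([ 320,  194,   41,   33, 1125], dtype=int32)) (array([304.07220217, 237.57689531]), array([ 277,  217,   55,   43, 1385], dtype=int32))
(array([ 0.51046226, -0.15923316,  0.02578076]), np.float64(0.001567749424928222))
```

Run:
```python
from h import *
t=load('top0');s=load('scene0')
cv2.imwrite('pics/c3.png',cv2.resize(t['img'][170:270,95:235],(784,560),interpolation=cv2.INTER_CUBIC)[:,:,::-1])
cv2.imwrite('pics/c4.png',cv2.resize(s['img'][110:200,385:485],(600,540),interpolation=cv2.INTER_CUBIC)[:,:,::-1])
cv2.imwrite('pics/c5.png',cv2.resize(t['img'][185:245,225:369],(792,330),interpolation=cv2.INTER_CUBIC)[:,:,::-1])
cv2.imwrite('pics/c6.png',cv2.resize(t['img'][130:180,300:370],(770,550),interpolation=cv2.INTER_CUBIC)[:,:,::-1])
```

```text
(no output)
```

View pics/c3.png

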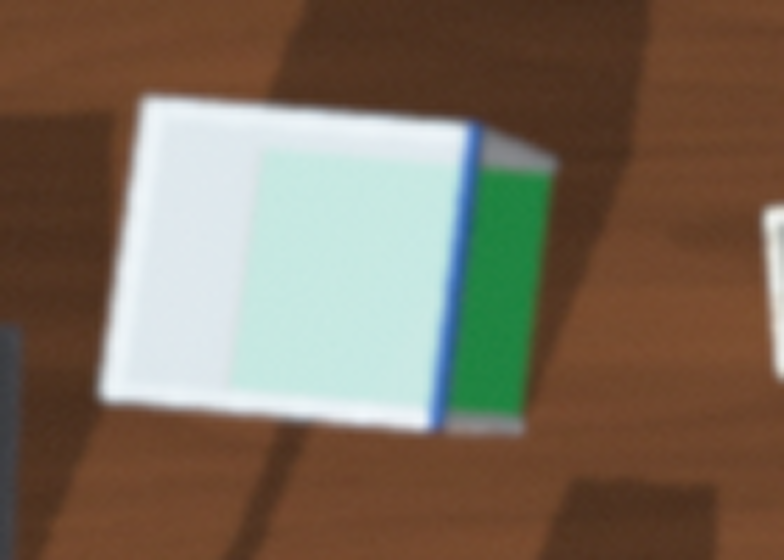

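View pics/c4.png

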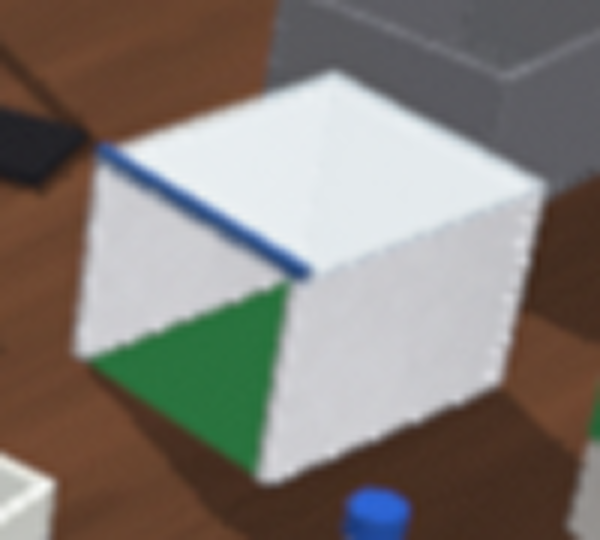

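View pics/c5.png

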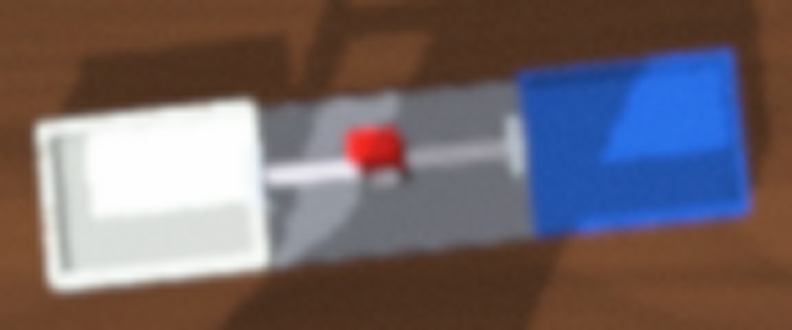

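View pics/c6.png

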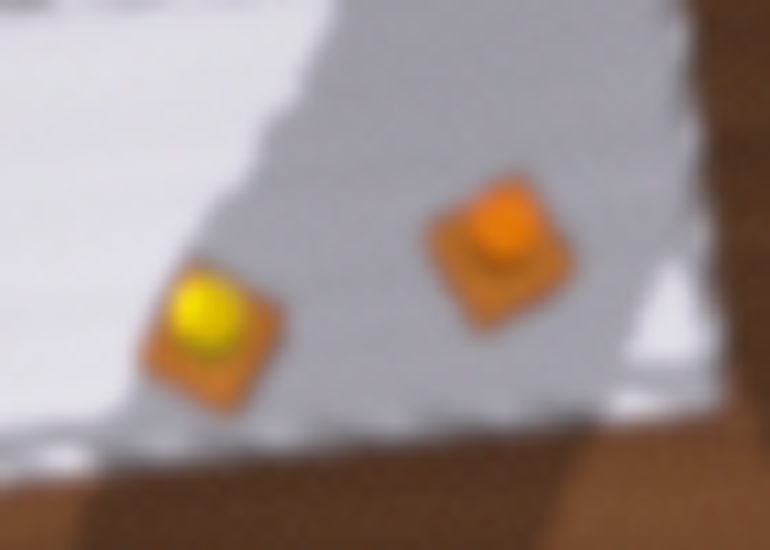

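Run:
```python
from h import *
t=load('top0');s=load('scene0')
np.set_printoptions(precision=4,suppress=True)
def P(l,sc,off,z): return np.array([onz(t,((u+.5)/sc+off[0]-.5,(v+.5)/sc+off[1]-.5),z) for u,v in l])
def rep(n,p):
    p=p[:,:2]; print(n,'\n',p,'ctr',p.mean(0),'sides',[round(float(np.linalg.norm(p[i]-p[i-1])),4) for i in range(len(p))])
H=P([(475,125),(437,428),(102,400),(145,97)],5.6,(95,170),.125);rep('hatch',H)
G=P([(554,168),(522,418)],5.6,(95,170),.001);rep('floorfront',G)
W=P([(37,123),(255,98),(270,268),(52,290)],5.5,(225,185),.036);rep('white',W)
B=P([(517,70),(735,47),(750,215),(533,238)],5.5,(225,185),.036);rep('blue',B)
C=np.array([W[0],B[1],B[2],W[3]])[:,:2];print('carrier len',np.linalg.norm(C[0]-C[1]),np.linalg.norm(C[2]-C[3]),'ctr',C.mean(0))
ax=(W[:,:2].mean(0)-B[:,:2].mean(0)); print('centres dist',np.linalg.norm(ax),'yaw',np.arctan2(ax[1],ax[0]),np.degrees(np.arctan2(ax[1],ax[0])))
hx=H[2:,:2].mean(0)-H[:2,:2].mean(0);print('hatch yaw',np.degrees(np.arctan2(hx[1],hx[0])))
e=H[0,:2]-H[1,:2];print('front edge dir -90',np.degrees(np.arctan2(e[1],e[0])))
e=G[0,:2]-G[1,:2];print('front floor dir',np.degrees(np.arctan2(e[1],e[0])))
for n,l in(('yel',[(195,262),(285,320),(228,412),(143,358)]),('ora',[(510,172),(575,262),(485,335),(427,238)])):
    b=P(l,11,(300,130),.027);rep(n,b)
    a=[np.degrees(np.arctan2(*(b[i]-b[i-1])[:2][::-1]))%90 for i in range(4)];print('yaw mod 90',a)
# cup rim in crop c1 scale 3.2
cu=P([(698,363)],3.2,(210,110),.062);mt=P([(685,368)],3.2,(210,110),.002);print('cup rim ctr',cu,'mat ctr',mt)
# mat mask
print([proj(s,(*cu[0,:2],.062))])
bk=P([(567,372),(645,233)],3.2,(210,110),.06);print('black',bk)
pen=P([(473,518),(617,523)],3.2,(210,110),.005);print('pen',pen)
rd=P([(376,140)],5.5,(225,185),.164);print('redtop',rd)
```

```text
hatch 
 [[0.5636 0.2759]
 [0.4186 0.2916]
 [0.436  0.4538]
 [0.5821 0.438 ]] ctr [0.5001 0.3648] sides [0.1632, 0.1459, 0.1631, 0.147]
floorfront 
 [[0.558  0.2753]
 [0.4263 0.2906]] ctr [0.4921 0.2829] sides [0.1327, 0.1327]
white 
 [[0.5289 0.1543]
 [0.5388 0.0395]
 [0.4499 0.0326]
 [0.4414 0.1463]] ctr [0.4898 0.0932] sides [0.0878, 0.1152, 0.0892, 0.114]
blue 
 [[ 0.5497 -0.098 ]
 [ 0.5585 -0.2119]
 [ 0.4708 -0.2164]
 [ 0.4619 -0.1041]] ctr [ 0.5102 -0.1576] sides [0.088, 0.1143, 0.0879, 0.1127]
carrier len 0.36738336620889706 0.36392245539117585 ctr [ 0.4999 -0.0319]
centres dist 0.25159795166422644 yaw 1.6521793019258888 94.662900999224
hatch yaw 83.70504982635211
front edge dir -90 -6.215591060967659
front floor dir -6.6162674149733505
yel 
 [[ 0.6808 -0.0972]
 [ 0.6643 -0.1207]
 [ 0.6399 -0.1049]
 [ 0.6552 -0.0827]] ctr [ 0.6601 -0.1014] sides [0.0294, 0.0288, 0.0291, 0.027]
yaw mod 90 [np.float64(60.553719801007844), np.float64(54.94674588895592), np.float64(57.10900265243376), np.float64(55.44842393481819)]
ora 
 [[ 0.7027 -0.1818]
 [ 0.6776 -0.1982]
 [ 0.6586 -0.1737]
 [ 0.6854 -0.1591]] ctr [ 0.6811 -0.1782] sides [0.0285, 0.03, 0.031, 0.0305]
yaw mod 90 [np.float64(37.33178340709935), np.float64(33.249914020613375), np.float64(37.81176144530504), np.float64(28.499495964531302)]
cup rim ctr [[ 0.4658 -0.3992  0.062 ]] mat ctr [[ 0.4654 -0.4003  0.002 ]]
[array([208.8414, 260.0932])]
black [[ 0.4611 -0.2863  0.06  ]
 [ 0.5812 -0.36    0.06  ]]
pen [[ 0.3359 -0.2034  0.005 ]
 [ 0.3285 -0.3316  0.005 ]]
redtop [[ 0.5019 -0.034   0.164 ]]
```

```bash
cat >> h.py <<'E'
from scipy.spatial.transform import Rotation as Rn
np.set_printoptions(precision=4,suppress=True)
def Rm(z,y):
    z=np.array(z,float)/np.linalg.norm(z); y=np.array(y,float); y-=z*(y@z); y/=np.linalg.norm(y)
    return np.stack([np.cross(y,z),y,z],1)
def q_of(R): 
    q=Rn.from_matrix(R).as_quat(); return np.array([q[3],q[0],q[1],q[2]])
def down(phi,p):
    "tool down, jaws along world angle phi(rad); choose half-turn nearest current joints"
    j0=np.array(status.get_joint_pos()); best=None
    for k in(0,np.pi):
        q=q_of(Rm((0,0,-1),(np.cos(phi+k),np.sin(phi+k),0))); j=arm.ik(p,q)
        if j is None: continue
        d=np.abs(np.array(j)-j0).max()
        if best is None or d<best[0]: best=(d,q)
    return best[1]
CC=np.array([.4999,-.0319]); CY=np.radians(94.65)
def car(x,y=0,z=0,c=None,yaw=None):
    c=CC if c is None else c; yaw=CY if yaw is None else yaw
    return np.array([c[0]+x*np.cos(yaw)-y*np.sin(yaw),c[1]+x*np.sin(yaw)+y*np.cos(yaw),z])
def st(m=''): print(m,'t',round(status.get_time_s(),1),'tcp',np.array(status.get_ee_pos()),'w',round(status.get_width(),4),'F',np.array(status.get_ft_force()))
def place_bottle(b,yaw,cx):
    b=np.array(b); p=np.array([*b,.16])
    opts=[]
    q=down(yaw,p) ; q2=down(yaw+np.pi/2,p)
    j0=np.array(status.get_joint_pos())
    pl=car(cx,0,.17); qp0=None
    # pick grasp jaw yaw whose turn to carrier jaws is smaller
    f=lambda a:abs((a-(CY-np.pi/2)+np.pi/2)%np.pi-np.pi/2)
    q=q if f(yaw)<f(yaw+np.pi/2) else q2
    arm.set_gripper(.045,15); arm.reach(p,q)
    arm.move_l([*b,.031]); arm.set_gripper(0.0,15); st('grasped')
    arm.move_l([*b,.17]); 
    qp=down(CY-np.pi/2,pl); arm.reach(pl,qp); arm.move_l([pl[0],pl[1],.06]); 
    arm.move_l([pl[0],pl[1],.0355],velocity=.05); st('placing')
    arm.set_gripper(.028); arm.move_l([pl[0],pl[1],.17])
E
python3 - <<'E'
from h import *
t=load('top0');print(onz(t,((505.5)/11+300-.5,222.5/11+130-.5),.053))
p=np.array([.682,-.1788,.16]);arm.reach(p,down(np.radians(34),p));st()
snap('scene','s1')
E
```

```text
[ 0.6829 -0.1789  0.053 ]
 t 2.2 tcp [ 0.6818 -0.1798  0.1602] w 0.093 F [ 0.2593 -1.2584  0.0372]
```

Run:
```python
from h import *
s=load('s1')
for n,(lo,hi) in dict(yel=((23,150,120),(32,255,255)),amb=((7,150,60),(22,255,255))).items():
    b=blob(mask(s,lo,hi,(310,230,440,320)));print(n,b and b[:2])
place_bottle((.6822,-.1788),np.radians(34),.152)
snap('scene','s2');snap('top','t2')
st()
```

```text
yel (array([362.0423, 253.2817]), array([359, 248,   7,  12,  71], dtype=int32))
amb (array([343.2864, 279.3592]), array([337, 268,  14,  22, 206], dtype=int32))
grasped t 5.0 tcp [ 0.6823 -0.1788  0.0312] w 0.0175 F [-1.0887 -0.9116  1.8406]
placing t 9.0 tcp [0.4876 0.1196 0.0353] w 0.0177 F [ 0.1033 -0.6195 -0.7888]
 t 10.6 tcp [0.4872 0.1195 0.1689] w 0.0281 F [-0.2813  0.3554  0.0728]
```

View pics/s2.png

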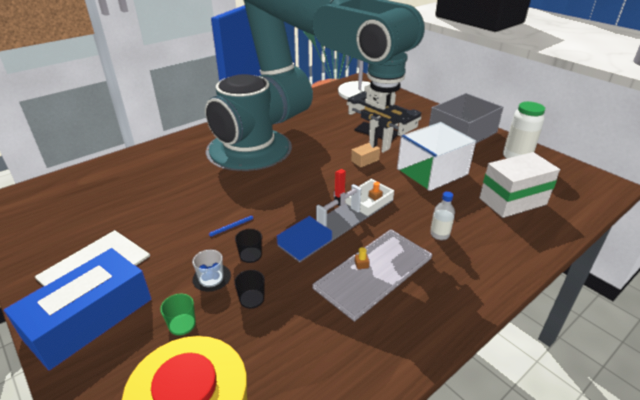

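The orange bottle stands in the white compartment at (376,188). The yellow one is still at (362,253).

Run:
```python
from h import *
p=np.array([.6603,-.1016,.16]);arm.reach(p+[0,0,.05],down(np.radians(57),p))
s=snap('scene','s3')
b=blob(mask(s,(23,150,120),(32,255,255),(310,230,440,320)));print(b and b[:2])
if b and np.linalg.norm(b[0]-[362,253.2])<1.5:
    place_bottle(p[:2],np.radians(57),.102)
    arm.move_l([.5,.12,.3])
    s=snap('scene','s4');t=snap('top','t4')
    cv2.imwrite('pics/c7.png',np.hstack([cv2.resize(s['img'][150:270,260:410],(400,320)),cv2.resize(t['img'][185:245,225:369],(400,320))])[:,:,::-1])
st()
```

```text
(array([362.    , 253.2639]), array([359, 248,   7,  12,  72], dtype=int32))
grasped t 15.3 tcp [ 0.6604 -0.1016  0.0312] w 0.0174 F [-0.6119  0.9727  2.395 ]
placing t 18.9 tcp [0.4916 0.0698 0.0353] w 0.0174 F [-0.156  -0.5173  0.1905]
 t 21.5 tcp [0.4998 0.1197 0.2991] w 0.0279 F [-1.0861 -0.7849  0.5344]
```

View pics/c7.png

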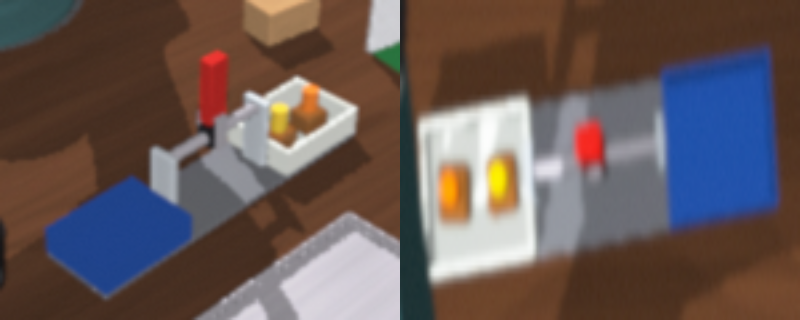

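```bash
cat >> h.py <<'E'
CUP=np.array([.4656,-.400]); GH=.040
UP=np.array([0,0,1.])
def cup_pose(origin,th,al,psi,flip=1):
    "TCP pos, quat for cup with given origin, tilt th toward azimuth psi; tool z initially at elevation -(90-al) along d"
    d=np.array([np.cos(psi),np.sin(psi),0])
    a=np.sin(th)*d+np.cos(th)*UP
    e=np.radians(-90)+al-th
    z=np.cos(e)*d+np.sin(e)*UP
    y=np.cross(UP,d)*flip
    g=np.array(origin)+GH*a
    return g+.019*z, q_of(Rm(z,y))
def lip_origin(L,th,psi):
    d=np.array([np.cos(psi),np.sin(psi),0])
    a=np.sin(th)*d+np.cos(th)*UP; r=np.cos(th)*d-np.sin(th)*UP
    return np.array(L)-.060*a-.033*r
E
python3 - <<'E'
from h import *
B=car(-.126)
print(B)
for psi in np.radians(range(-180,180,15)):
  d=np.array([np.cos(psi),np.sin(psi),0])
  for al in np.radians([40,50,60,70,80]):
    for fl in(1,-1):
      J=[]
      for o,th in [((*CUP,.002),0),((*CUP,.10),0)]+[(lip_origin(B-d*.0+UP*z,np.radians(t),psi),np.radians(t)) for t,z in((0,.13),(30,.12),(60,.08),(90,.06),(110,.055))]:
        j=arm.ik(*cup_pose(o,th,al,psi,fl)); J.append(j)
        if j is None: break
      if J[-1] is not None:
        J=np.array(J); print(round(np.degrees(psi)),round(np.degrees(al)),fl,'maxstep',np.abs(np.diff(J,axis=0)).max(0), 'j0',J[0],'jend',J[-1])
E
```

```text
[ 0.5101 -0.1575  0.    ]
-180 50 1 maxstep [0.3251 0.3112 0.3376 0.6844 0.5135 0.6696] j0 [-0.5623  0.5586  1.3879 -0.4545  1.9467  1.0085] jend [-0.6056 -0.5423  2.477   1.1614  0.5674  0.1419]
-180 60 1 maxstep [0.3149 0.3171 0.3407 0.4775 0.5035 0.4607] j0 [-0.5437  0.6491  1.3284 -0.5371  2.0748  0.9973] jend [-0.5579 -0.5253  2.3948  0.7642  0.6262  0.529 ]
-180 60 -1 maxstep [0.3149 0.3171 0.3407 0.4775 0.5035 0.4607] j0 [-0.5437  0.6491  1.3284 -0.5371  2.0748 -2.1443] jend [-0.5579 -0.5253  2.3948  0.7642  0.6262 -2.6126]
-180 70 1 maxstep [0.3077 0.3347 0.3378 0.3772 0.4909 0.3878] j0 [-0.5308  0.7351  1.2792 -0.6269  2.196   0.9717] jend [-0.5078 -0.4726  2.3014  0.482   0.7398  0.7991]
-180 70 -1 maxstep [0.3077 0.3347 0.3378 0.3772 0.4909 0.3878] j0 [-0.5308  0.7351  1.2792 -0.6269  2.196  -2.1699] jend [-0.5078 -0.4726  2.3014  0.482   0.7398 -2.3425]
-180 80 1 maxstep [0.3034 0.3434 0.3296 0.4339 0.4847 0.4074] j0 [-0.5231  0.8148  1.2421 -0.7279  2.3093  0.9306] jend [-0.4593 -0.3966  2.202   0.2917  0.8799  0.977 ]
-180 80 -1 maxstep [0.3034 0.3434 0.3296 0.4339 0.48
[... 17546 characters left out ...]
.2554  0.4388 -1.8937]
165 70 1 maxstep [0.2886 0.3514 0.3526 0.4185 0.5224 0.4292] j0 [-0.6051  0.7869  1.1963 -0.4422  2.3098  1.1404] jend [-0.3887 -0.5078  2.3235  0.1374  0.6362  1.3626]
165 70 -1 maxstep [0.2886 0.3514 0.3526 0.4185 0.5224 0.4292] j0 [-0.6051  0.7869  1.1963 -0.4422  2.3098 -2.0011] jend [-0.3887 -0.5078  2.3235  0.1374  0.6362 -1.779 ]
165 80 1 maxstep [0.2845 0.3562 0.3432 0.5088 0.5091 0.4863] j0 [-0.6002  0.8675  1.1544 -0.5274  2.4346  1.0929] jend [-0.3759 -0.4187  2.2172  0.0777  0.8238  1.4191]
165 80 -1 maxstep [0.2845 0.3562 0.3432 0.5088 0.5091 0.4863] j0 [-0.6002  0.8675  1.1544 -0.5274  2.4346 -2.0487] jend [-0.3759 -0.4187  2.2172  0.0777  0.8238 -1.7225]
```

Run:
```python
from h import *
PSI,AL=CY-np.pi/2,np.radians(50)
o=np.array([*CUP,.002]); p,q=cup_pose(o,0,AL,PSI,-1); z=Rn.from_quat(q[[1,2,3,0]]).as_matrix()[:,2]
print(p,z)
arm.set_gripper(.084)
arm.move_l([.40,-.05,.36]) if False else None
arm.reach(p-.12*z+[0,0,.12],q); arm.move_l(p-.12*z); st('pre')
s=snap('scene','s5');t=snap('top','t5')
cv2.imwrite('pics/c8.png',np.hstack([cv2.resize(s['img'][190:330,130:290],(400,350)),cv2.resize(t['img'][165:275,340:465],(400,350))])[:,:,::-1])
```

```text
[ 0.4801 -0.3988  0.0298] [ 0.7635  0.0621 -0.6428]
pre t 25.6 tcp [ 0.3887 -0.4066  0.1079] w 0.0842 F [-0.2458  0.3281  0.361 ]
```

View pics/c8.png

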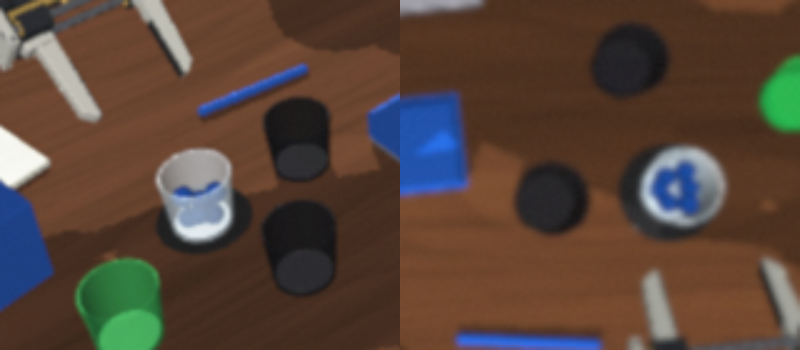

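Run:
```python
from h import *
PSI,AL=CY-np.pi/2,np.radians(50)
o=np.array([*CUP,.002]); p,q=cup_pose(o,0,AL,PSI,-1)
arm.move_l(p,q,velocity=.08); st('at'); arm.set_gripper(0.0,20); st('grip')
arm.move_l(p+[0,0,.02],velocity=.05); st('up')
s=snap('scene','s6');t=snap('top','t6')
cv2.imwrite('pics/c9.png',np.hstack([cv2.resize(s['img'][190:330,130:290],(400,350)),cv2.resize(t['img'][165:275,340:465],(400,350))])[:,:,::-1])
```

```text
at t 27.3 tcp [ 0.48   -0.399   0.0301] w 0.0841 F [-0.0829  0.9168  0.3283]
grip t 27.8 tcp [ 0.4801 -0.3989  0.03  ] w 0.0636 F [-1.1291 -0.1512  2.4737]
up t 28.4 tcp [ 0.4801 -0.3988  0.05  ] w 0.0638 F [-0.369  -0.3656 -0.7007]
```

View pics/c9.png

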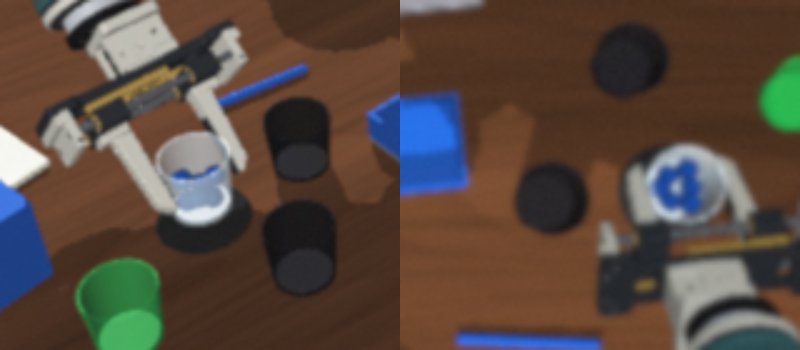

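Run:
```python
from h import *
PSI,AL=CY-np.pi/2,np.radians(50)
o=np.array([*CUP,.11]); p,q=cup_pose(o,0,AL,PSI,-1); arm.move_l(p,q)
LX=car(-.134,.006)
sched=[(0,.17),(20,.13),(40,.09),(50,.072),(60,.068),(68,.064),(76,.06),(84,.056),(92,.052),(100,.052),(108,.052)]
# check all reachable first
for t,z in sched:
    assert arm.ik(*cup_pose(lip_origin([*LX[:2],z],np.radians(t),PSI),np.radians(t),AL,PSI,-1)) is not None,t
for t,z in sched[:4]:
    p,q=cup_pose(lip_origin([*LX[:2],z],np.radians(t),PSI),np.radians(t),AL,PSI,-1); arm.move_l(p,q,velocity=.12 if t==0 else .06)
st()
s=snap('scene','s7');t=snap('top','t7')
cv2.imwrite('pics/c10.png',np.hstack([cv2.resize(s['img'][130:270,220:380],(400,350)),cv2.resize(t['img'][165:275,280:405],(400,350))])[:,:,::-1])
```

```text
t 33.0 tcp [ 0.4685 -0.1687  0.0652] w 0.0633 F [-0.1968  0.3544 -1.3829]
```

View pics/c10.png

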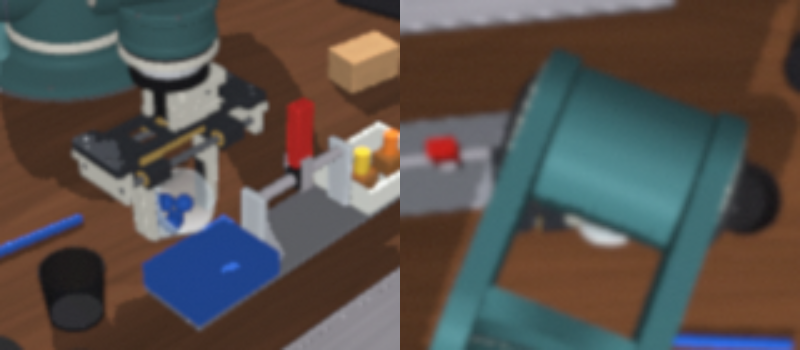

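The cup, tilted 50°, has its lip over the near edge of the blue compartment with the balls still inside. I'll go on pouring slowly.

Run:
```python
from h import *
PSI,AL=CY-np.pi/2,np.radians(50)
LX=car(-.134,.006)
im=[]
for t,z in [(56,.07),(62,.067),(68,.064),(74,.061),(80,.058),(86,.055),(92,.052),(98,.052),(104,.052),(110,.052)]:
    p,q=cup_pose(lip_origin([*LX[:2],z],np.radians(t),PSI),np.radians(t),AL,PSI,-1); arm.move_l(p,q,velocity=.03); arm.hold(.25)
    im.append(snap('scene',f'p{t}')['img'][130:270,220:380])
arm.hold(.5); st()
im.append(snap('scene','s8')['img'][130:270,220:380])
im=im[1::1][-9:]
im=[cv2.resize(i,(264,200)) for i in im]
cv2.imwrite('pics/c11.png',np.vstack([np.hstack(im[k:k+3]) for k in(0,3,6)])[:,:,::-1])
```

```text
t 39.2 tcp [ 0.4809 -0.1679  0.0803] w 0.0634 F [-0.1151  0.2987 -0.4605]
```

View pics/c11.png

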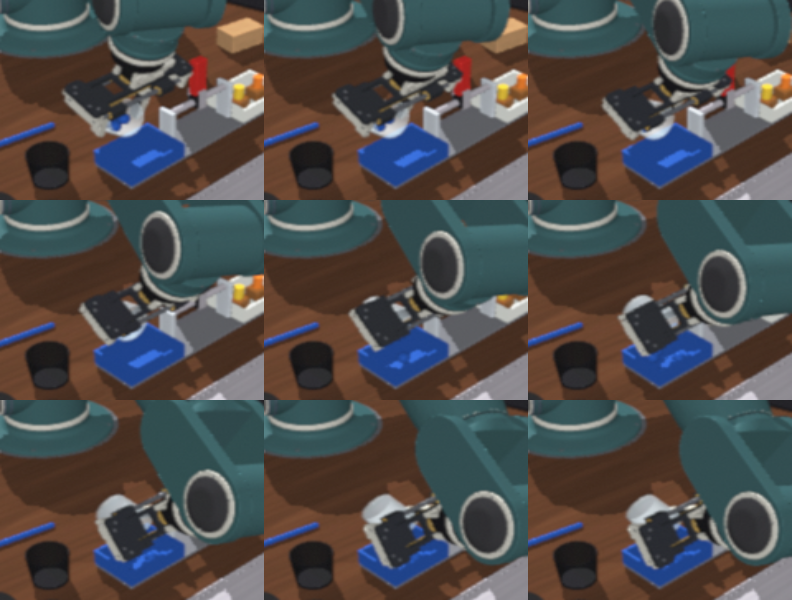

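Run:
```python
from h import *
s=load('s8');t=snap('top','t8')
cv2.imwrite('pics/c12.png',np.hstack([cv2.resize(s['img'][185:265,260:360],(400,320),interpolation=cv2.INTER_CUBIC),cv2.resize(t['img'][165:265,290:415],(400,320))])[:,:,::-1])
```

```text
(no output)
```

View pics/c12.png

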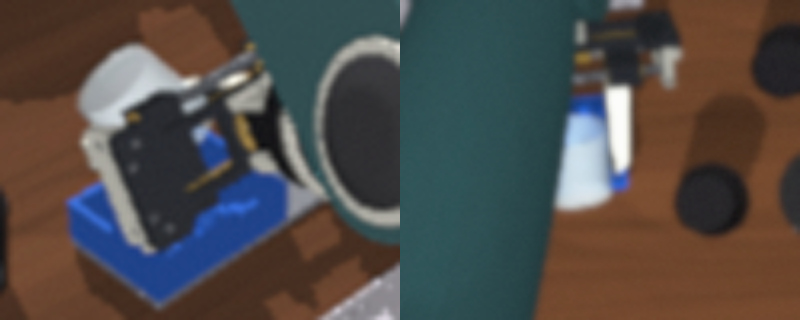

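Run:
```python
from h import *
PSI,AL=CY-np.pi/2,np.radians(50)
LX=car(-.134,.006)
for t,z in [(110,.065),(116,.065),(110,.07)]:
    p,q=cup_pose(lip_origin([*LX[:2],z],np.radians(t),PSI),np.radians(t),AL,PSI,-1)
    try: arm.move_l(p,q,velocity=.05)
    except arm.Unreachable: print('unr',t)
    arm.hold(.2)
# untilt high and step off
for t,z in [(100,.09),(80,.11),(60,.13)]:
    p,q=cup_pose(lip_origin([*LX[:2],z],np.radians(t),PSI),np.radians(t),AL,PSI,-1);arm.move_l(p,q,velocity=.08)
s=snap('scene','s9')
o=np.array([*(CUP+[0,.12]),.11]); p,q=cup_pose(o,0,AL,PSI,-1); arm.move_l(p,q)
o=np.array([*CUP,.11]); p,q=cup_pose(o,0,AL,PSI,-1); arm.move_l(p,q);st()
s=snap('scene','s10');t=snap('top','t10')
cv2.imwrite('pics/c13.png',np.hstack([cv2.resize(s['img'][170:290,180:340],(400,300),interpolation=cv2.INTER_CUBIC),cv2.resize(t['img'][165:265,300:433],(400,300))])[:,:,::-1])
```

```text
t 44.6 tcp [ 0.4802 -0.3982  0.1377] w 0.0635 F [ 0.6676  1.1508 -1.6687]
```

View pics/c13.png

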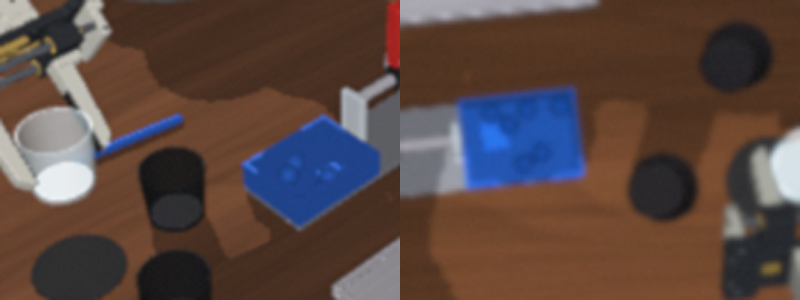

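The cup is empty. I'll set it back on the mat, then count the balls.

Run:
```python
from h import *
PSI,AL=CY-np.pi/2,np.radians(50)
o=np.array([*CUP,.0025]); p,q=cup_pose(o,0,AL,PSI,-1); z=Rn.from_quat(q[[1,2,3,0]]).as_matrix()[:,2]
arm.move_l(p+[0,0,.01],q,velocity=.12); arm.move_l(p,q,velocity=.03); st('down')
arm.set_gripper(.084); arm.move_l(p-.13*z,velocity=.1); arm.move_l(p-.13*z+[0,0,.12])
s=snap('scene','s11');t=snap('top','t11')
def eq(i):
    l=cv2.cvtColor(i,cv2.COLOR_RGB2LAB); l[:,:,0]=cv2.createCLAHE(4,(4,4)).apply(l[:,:,0]); return cv2.cvtColor(l,cv2.COLOR_LAB2RGB)
cv2.imwrite('pics/c14.png',np.hstack([cv2.resize(eq(s['img'])[210:265,270:340],(400,314),interpolation=cv2.INTER_CUBIC),cv2.resize(eq(t['img'])[188:232,314:370],(400,314),interpolation=cv2.INTER_CUBIC)])[:,:,::-1])
cv2.imwrite('pics/c15.png',np.hstack([cv2.resize(s['img'][230:310,160:260],(400,320),interpolation=cv2.INTER_CUBIC),cv2.resize(t['img'][190:260,380:467],(400,320))])[:,:,::-1])
```

```text
down t 46.1 tcp [ 0.4801 -0.3988  0.0301] w 0.0632 F [ 0.274  -0.2816 -0.062 ]
```

View pics/c14.png

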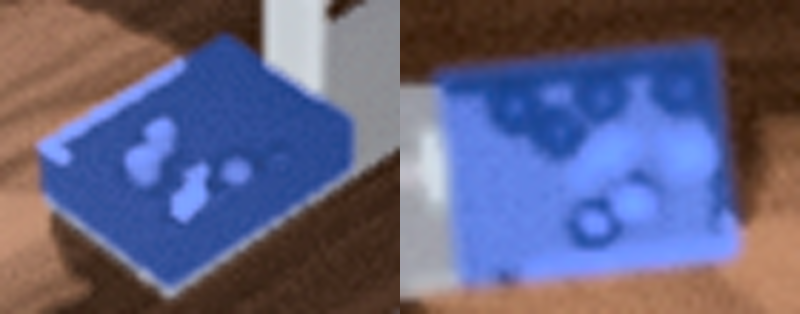

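View pics/c15.png

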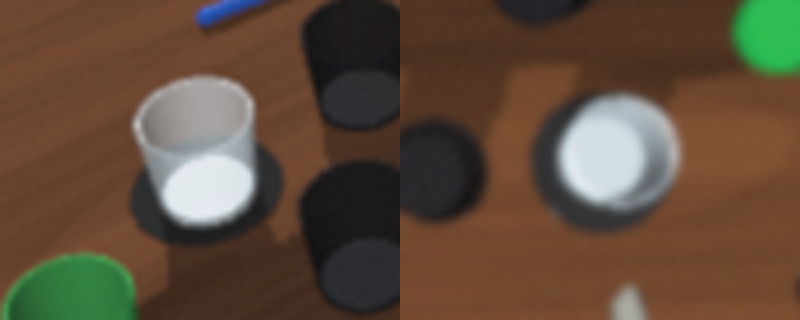

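View pics/s11.png

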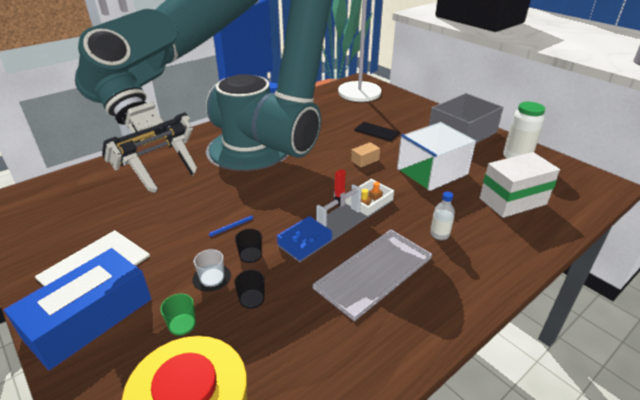

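All six balls are visible in the blue compartment, four along the far wall and two nearer. The cup is upright on the mat and nothing has strayed. I'll re-measure the carrier and the red grip.

Run:
```python
from h import *
t=load('t11');s=load('s11');t0=load('top0')
for im in(t0,t):
    b=blob(cv2.morphologyEx(mask(im,(100,150,60),(125,255,255),(310,185,370,240)),cv2.MORPH_CLOSE,np.ones((9,9))))
    print(b[:2], cv2.boxPoints(cv2.minAreaRect(cv2.findNonZero(b[2]))))
a=blob(mask(t,(0,150,80),(5,255,255),(270,190,320,230)));c=blob(mask(s,(0,150,80),(5,255,255),(320,160,360,210)))
print(a[:2],c[:2],tri(t,a[0],s,c[0]), 'expected',car(0,0,.14))
g=tri(t,a[0],s,c[0])[0][:2]-CC; print('runner est',g@[np.cos(CY),np.sin(CY)],'lat',g@[-np.sin(CY),np.cos(CY)])
cv2.imwrite('pics/c16.png',cv2.resize(t['img'][185:245,225:369],(792,330),interpolation=cv2.INTER_CUBIC)[:,:,::-1])
```

```text
(array([340.0604, 210.5298]), array([ 320,  194,   41,   33, 1125], dtype=int32)) [[319.2574 197.5742]
 [357.6732 193.7327]
 [360.6139 223.1386]
 [322.198  226.9802]]
(array([339.8131, 210.627 ]), array([ 320,  195,   41,   32, 1102], dtype=int32)) [[319.2822 198.1808]
 [357.3863 194.1699]
 [360.4329 223.1124]
 [322.3288 227.1233]]
(array([292.8   , 211.5818]), array([288, 208,  10,   8,  55], dtype=int32)) (array([339.3446, 181.9139]), array([334, 169,  12,  29, 267], dtype=int32)) (array([ 0.4997, -0.0326,  0.1355]), np.float64(0.003387175542569214)) expected [ 0.4999 -0.0319  0.14  ]
runner est -0.0006531413138851259 lat 0.00022945352139303114
```

View pics/c16.png

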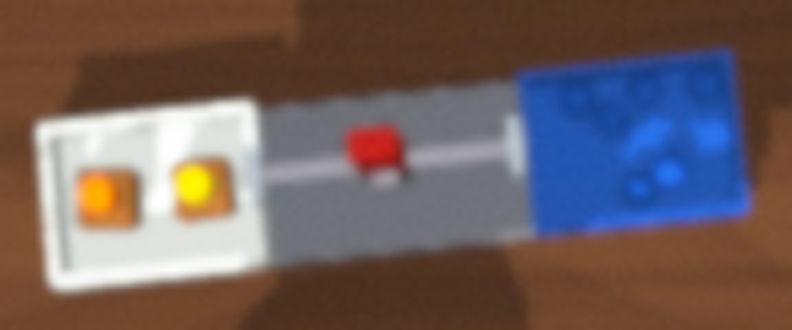

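```bash
cat >> h.py <<'E'
def avgF(n=30):
    F=[]
    for _ in range(n):
        arm.hold(.02); F.append(status.get_ft_force())
    F=np.array(F); return F.mean(0),F.std(0)/np.sqrt(n)
ex=np.array([np.cos(CY),np.sin(CY),0])
E
python3 - <<'E'
from h import *
g=car(0,0,.133); q=down(CY-np.pi/2,g+[0,0,.1])
arm.set_gripper(.06); arm.reach(g+[0,0,.1],q); print('F free',avgF())
arm.move_l(g,velocity=.1); st('at'); arm.set_gripper(0,45); st('closed'); print('F gripped',avgF())
arm.move_l(g+[0,0,.004],velocity=.02); F=avgF(); print('F lift4',F,F[0]@ex)
s=snap('scene','s12')
arm.move_l(g+[0,0,.007],velocity=.02); F=avgF(); print('F lift7',F,F[0]@ex)
s=snap('scene','s13'); st()
E
```

```text
F free (array([ 0.1796, -0.0938, -0.045 ]), array([0.0869, 0.1059, 0.1199]))
at t 53.1 tcp [ 0.5002 -0.032   0.1337] w 0.06 F [ 0.4045 -0.1233  0.8645]
closed t 53.9 tcp [ 0.4995 -0.0319  0.133 ] w 0.0155 F [-5.2522 -1.0206  3.059 ]
F gripped (array([-5.2658, -0.3999,  3.196 ]), array([0.1181, 0.096 , 0.0939]))
F lift4 (array([-0.29  ,  0.0572, -6.9147]), array([0.0842, 0.0672, 0.0809])) 0.08050833005589836
F lift7 (array([-0.1097, -0.268 , -6.6002]), array([0.0765, 0.1123, 0.1167])) -0.25824283603549514
 t 56.2 tcp [ 0.4999 -0.0319  0.14  ] w 0.0158 F [-0.7488 -0.361  -6.766 ]
```

```bash
cat >> h.py <<'E'
def ends(s):
    b=blob(cv2.morphologyEx(mask(s,(100,150,60),(125,255,255),(262,195,350,275)),cv2.MORPH_CLOSE,np.ones((7,7))))
    o=blob(mask(s,(4,150,60),(22,255,255),(345,165,410,215)))
    return b[0],o[0]
E
python3 - <<'E'
from h import *
for n in('s11','s12','s13'): print(n,*ends(load(n)))
# expected px shift for +1mm of z at each end
s=load('s11')
for x in(-.126,.127): print(proj(s,car(x,0,.04))-proj(s,car(x,0,.03)))
a=[load(n)['img'][150:270,260:410] for n in('s11','s13')]
cv2.imwrite('pics/c17.png',np.hstack([cv2.resize(i,(400,320),interpolation=cv2.INTER_CUBIC) for i in a])[:,:,::-1])
E
```

```text
s11 [304.078  237.5867] [373.16 193.04]
s12 [304.1179 236.0637] [373.2588 192.6824]
s13 [303.6208 234.6193] [373.0407 192.7093]
[-0.079  -3.0163]
[ 0.2305 -2.8695]
```

View pics/c17.png

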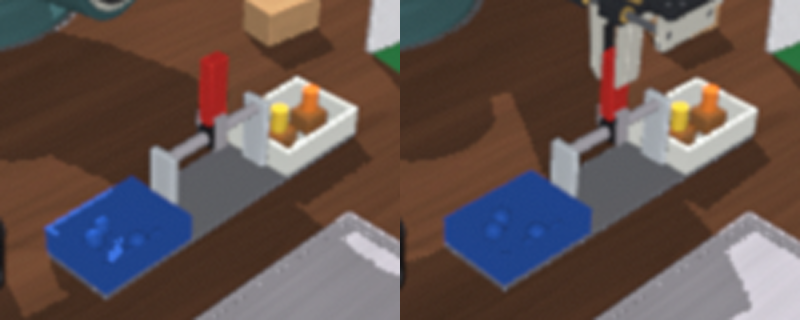

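Nose low: the tail rose about 10 mm and the nose hardly moved. I'll slide the grip to +40 mm to take the opposite reading.

Run:
```python
from h import *
g=car(0,0,.133); arm.move_l(g,velocity=.02); print(avgF(10))
g=car(.040,0,.133); arm.move_l(g,velocity=.02); st('slid'); print(avgF(15))
snap('scene','s14')
arm.move_l(g+[0,0,.004],velocity=.02); F=avgF(); print('F lift4',F,F[0]@ex); snap('scene','s15')
arm.move_l(g+[0,0,.007],velocity=.02); F=avgF(); print('F lift7',F,F[0]@ex); snap('scene','s16')
for n in('s11','s14','s15','s16'): print(n,*ends(load(n)))
st()
```

```text
(array([-0.1331, -0.5779, -5.7651]), array([0.1463, 0.149 , 0.1569]))
slid t 59.0 tcp [0.4966 0.008  0.133 ] w 0.0158 F [ 0.4216 -0.4401 -7.6374]
(array([ 0.1425, -0.1944, -6.756 ]), array([0.1314, 0.1063, 0.1141]))
F lift4 (array([-0.1443, -0.4514, -6.6994]), array([0.0911, 0.0837, 0.0945])) -0.43825034411234487
F lift7 (array([-0.057 , -0.4725, -6.7643]), array([0.0603, 0.083 , 0.0695])) -0.46634645440244726
s11 [304.078  237.5867] [373.16 193.04]
s14 [315.6855 230.6146] [382.2686 187.2571]
s15 [315.3387 228.7992] [382.0057 186.9655]
s16 [315.0821 227.4152] [381.9647 186.8   ]
 t 61.0 tcp [0.4967 0.008  0.14  ] w 0.0158 F [ 0.3267 -0.4541 -6.4512]
```

The carrier was dragged along about 40 mm because the grip was still bearing 6 N at the old height, so the bar must have settled in the fingers. I'll lower by force until it stands free.

Run:
```python
from h import *
p=np.array(status.get_ee_pos())
for dz in range(0,18):
    arm.move_l([p[0],p[1],.140-.001*dz],velocity=.02); F,_=avgF(8); print(dz,round(.140-.001*dz,4),F)
    if F[2]>-.3: break
snap('scene','s17'); print(ends(load('s17')))
```

```text
0 0.14 [-0.1066 -0.5114 -6.7405]
1 0.139 [ 0.1256  0.3274 -6.8688]
2 0.138 [-0.0106  0.1012 -6.7818]
3 0.137 [-0.0774 -0.3623 -6.8668]
4 0.136 [ 0.118  -0.0324 -7.0346]
5 0.135 [ 0.0044  0.0913 -6.7367]
6 0.134 [ 0.0928 -0.0083 -6.9639]
7 0.133 [-0.116  -0.3433 -6.563 ]
8 0.132 [-5.3614 -0.2791  5.6058]
(array([315.671 , 230.6221]), array([382.2414, 187.3276]))
```

Run:
```python
from h import *
p=np.array(status.get_ee_pos()); q=np.array(status.get_tcp_rot()); print(p)
ey=np.array([-np.sin(CY),np.cos(CY),0])
for k in range(1,4):
    arm.move_l(p+ey*.0004*k,velocity=.02);F,_=avgF(6); print(k,F)
    if abs(F[0])<1.5: break
p=p+ey*.0004*k
for z in(.1324,.1327):
    arm.move_l([p[0],p[1],z],velocity=.02);F,_=avgF(6); print(z,F)
    if F[2]<2: break
```

```text
[0.4968 0.008  0.1328]
1 [-2.1784 -0.4552 -0.4454]
2 [ 1.6792  0.217  -2.1785]
3 [ 2.4911  0.3577 -1.9323]
0.1324 [0.6292 0.2498 4.3453]
0.1327 [2.2718 0.511  2.8219]
```

Run:
```python
from h import *
p=np.array(status.get_ee_pos()); print(p)
a=snap('scene','s18'); print(*ends(a))
for k in range(1,3):
    arm.move_l(np.array([p[0],p[1],.1327])+ex*.010*k,velocity=.02);F,_=avgF(6); print(k,F,*ends(snap('scene',f's18_{k}')))
```

```text
[0.4957 0.0079 0.1328]
[315.3975 230.4605] [382.0621 187.2034]
1 [1.8608 1.3798 3.7681] [315.3926 230.4494] [382.0621 187.2034]
2 [2.673  1.0445 4.6293] [315.417  230.4767] [382.0852 187.1534]
```

Run:
```python
from h import *
p=np.array(status.get_ee_pos())
b=np.array([p[0],p[1],.1327])+ex*.020
arm.move_l(b,velocity=.02);F,_=avgF(6); e0=ends(snap('scene','s19')); print(F,*e0)
for h in(.004,.007):
    arm.move_l(b+[0,0,h],velocity=.02); F=avgF(30); print(h,F,F[0]@ex, *ends(snap('scene',f's19_{h}')))
st()
```

```text
[ 2.8688 -1.0274  5.1369] [315.407  230.4545] [382.0621 187.2034]
0.004 (array([-0.2843,  0.0285, -6.655 ]), array([0.1067, 0.1191, 0.077 ])) 0.05141060778256405 [315.4798 229.8101] [382.2529 185.9195]
0.007 (array([-0.4152,  0.6103, -6.3573]), array([0.0804, 0.0843, 0.0737])) 0.6419377252684836 [315.8769 229.466 ] [382.7616 184.4826]
 t 71.0 tcp [0.4924 0.0479 0.1397] w 0.0158 F [ 0.5765  0.6555 -6.1744]
```

Run:
```python
from h import *
p=np.array(status.get_ee_pos())
b=np.array([p[0],p[1],.1327])
arm.move_l(b,velocity=.02);print(avgF(6)[0],*ends(snap('scene','s20')))
b=b-ex*.0253; arm.move_l(b,velocity=.02);print(avgF(6)[0]); e=ends(snap('scene','s21')); print(*e)
for h in(.004,.008,.012):
    arm.move_l(b+[0,0,h],velocity=.02); F=avgF(15); e2=ends(snap('scene',f's21_{h}')); print(h,F[0],*e2,'rise mm tail,nose',(e[0]-e2[0])[1]*3.33,(e[1]-e2[1])[1]*3.45)
st()
```

```text
[-2.2519  0.3367 -0.9091] [315.4455 230.3978] [381.858 187.358]
[-3.8006  0.3965  3.899 ]
[315.4723 230.4023] [381.8757 187.2881]
0.004 [-0.0788 -0.0555 -7.2731] [315.6335 229.7262] [382.1955 185.6983] rise mm tail,nose 2.2513195963731905 5.484849919515269
0.008 [ 0.0028 -0.1022 -7.2661] [315.7915 228.5702] [382.4971 184.3486] rise mm tail,nose 6.10077978154771 10.141496368038753
0.012 [ 0.04   -0.0239 -7.4543] [315.6785 227.2866] [382.6171 183.3257] rise mm tail,nose 10.37537074123756 13.670353510895866
 t 75.2 tcp [0.4945 0.0227 0.1446] w 0.0158 F [ 0.0687 -0.6688 -7.6016]
```

The carrier hangs free: tail +10 mm, nose +14 mm, tilt about 0.013 rad, and the load of 7.4 N matches the computed weight. I'll check once at 15 mm, then carry it.

```bash
cat >> h.py <<'E'
HY=np.radians(83.7); HM=np.array([.4916,.2833]); hx=np.array([np.cos(HY),np.sin(HY)])
E
python3 - <<'E'
from h import *
p=np.array(status.get_ee_pos())
arm.move_l([p[0],p[1],.148],velocity=.02); arm.hold(.8); st('hang')
snap('scene','s22'); snap('top','t22')
q=np.array(status.get_tcp_rot()); R=Rn.from_euler('z',HY-CY)*Rn.from_quat(q[[1,2,3,0]])
q2=R.as_quat()[[3,0,1,2]]
R0=.182-.0147
pre=np.array([*(HM+hx*(-.035-R0)),.148]); fin=np.array([*(HM+hx*(.128-R0)),.148]); print(pre,fin)
print(arm.ik(pre,q2),arm.ik(fin,q2))
arm.move_l(pre,q2,velocity=.03); arm.hold(.5); st('pre')
s=snap('scene','s23');t=snap('top','t23')
cv2.imwrite('pics/c18.png',np.hstack([cv2.resize(s['img'][100:270,270:490],(400,310)),cv2.resize(t['img'][150:270,105:355],(400,310))])[:,:,::-1])
E
```

```text
hang t 76.3 tcp [0.4945 0.0227 0.148 ] w 0.0157 F [ 0.1052 -0.3842 -7.6316]
[0.4694 0.0822 0.148 ] [0.4873 0.2442 0.148 ]
[ 0.1199 -0.3024  1.9457 -0.      1.4984  0.2299] [ 0.4178 -0.1413  1.8112 -0.      1.4717  0.5278]
pre t 79.2 tcp [0.4694 0.0822 0.148 ] w 0.0158 F [ 0.824   0.3717 -6.5785]
```

View pics/c18.png

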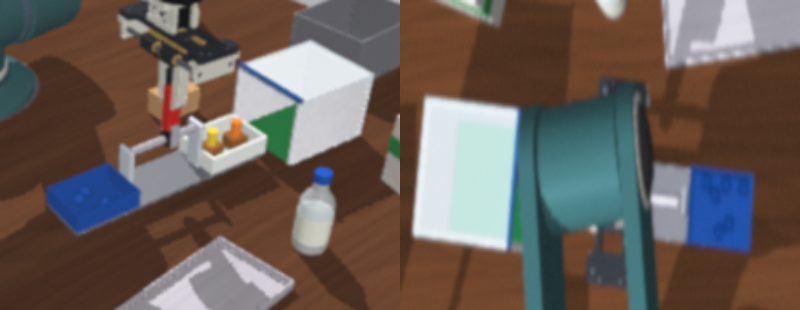

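It is level and lined up with the hatch. Carrying it in.

Run:
```python
from h import *
R0=.182-.0147
fin=np.array([*(HM+hx*(.128-R0)),.148])
arm.move_l(fin,velocity=.04); arm.hold(.5); st('in')
s=snap('scene','s24')
z=.148
while z>.131:
    z-=.003 if z>.138 else .001
    arm.move_l([fin[0],fin[1],z],velocity=.02); F,_=avgF(5)
    if F[2]>1: break
print(z,F)
s=snap('scene','s25');t=snap('top','t25')
cv2.imwrite('pics/c19.png',np.hstack([cv2.resize(s['img'][100:270,270:490],(400,310)),cv2.resize(t['img'][150:270,105:355],(400,310))])[:,:,::-1])
```

```text
in t 84.0 tcp [0.4873 0.2442 0.148 ] w 0.0153 F [ 0.2343 -0.6798 -6.993 ]
0.13199999999999998 [-4.864  -0.5889  5.4885]
```

View pics/c19.png

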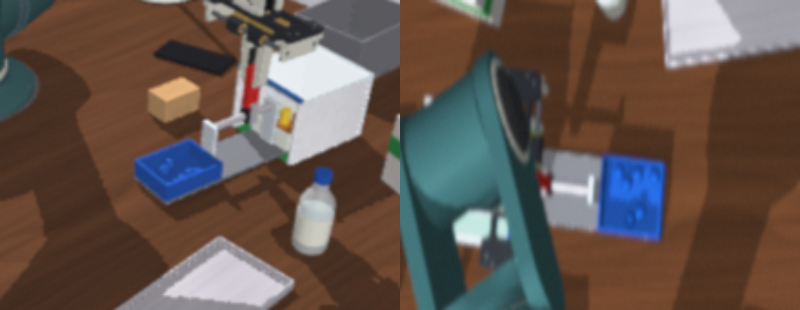

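It is set down with the white compartment under the roof. Releasing.

Run:
```python
from h import *
p=np.array(status.get_ee_pos())
arm.move_l([p[0],p[1],.1327],velocity=.02)
arm.set_gripper(.05); arm.move_l([p[0],p[1],.30],velocity=.1)
j=np.array(status.get_joint_pos()); j[0]=-1.1; arm.goto_joints(j); arm.hold(.5)
st()
s=snap('scene','s26');t=snap('top','t26')
cv2.imwrite('pics/c20.png',cv2.resize(t['img'][175:255,105:305],(800,320),interpolation=cv2.INTER_CUBIC)[:,:,::-1])
b=blob(cv2.morphologyEx(mask(t,(100,150,60),(125,255,255),(240,185,310,260)),cv2.MORPH_CLOSE,np.ones((9,9))))
bp=cv2.boxPoints(cv2.minAreaRect(cv2.findNonZero(b[2]))); P=np.array([onz(t,u,.036)[:2] for u in bp]); c=P.mean(0); print(c)
nose=c+hx*(.126+.182); d=nose-HM; print('nose hatch x,y',d@hx,d@[-hx[1],hx[0]])
for i in range(4): e=P[i]-P[i-1]; print(np.linalg.norm(e),np.degrees(np.arctan2(e[1],e[0]))%90)
```

```text
t 93.0 tcp [ 0.2697 -0.4737  0.2994] w 0.0501 F [-0.1056 -0.2541  0.1387]
[0.4721 0.0897]
nose hatch x,y 0.11347556160769802 -0.0019038394069935977
0.08622068718061052 83.41722214569775
0.084667928357722 84.69870117464272
0.08697412426599464 83.24768800984799
0.0843971082917869 84.19149236309684
```

View pics/s26.png

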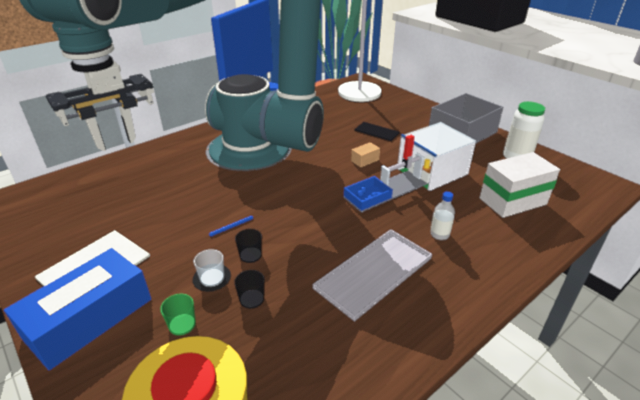

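View pics/c20.png

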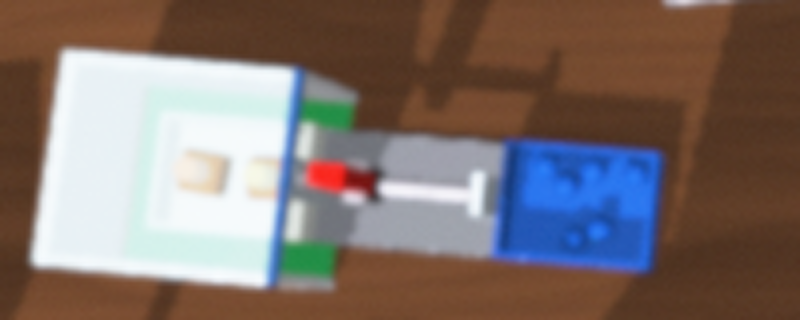

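Run:
```python
from h import *
t=load('t26')
P=np.array([onz(t,((u+.5)/4+105-.5,(v+.5)/4+175-.5),.036)[:2] for u,v in((664,151),(650,272),(505,139),(493,258))])
m=P[:2].mean(0); a=P[2:].mean(0); d=a-m; print(np.linalg.norm(d),np.degrees(np.arctan2(d[1],d[0])),np.linalg.norm(P[0]-P[1]))
e=P[0]-P[1];print('end dir+90',np.degrees(np.arctan2(e[1],e[0]))+90)
n=m+hx*.364-HM; print('nose in hatch',n@hx,n@[-hx[1],hx[0]])
# white compartment edge (post-side wall, x=+70) seen at front: roof edge
```

```text
0.1142675113160025 83.82221080415967 0.08677670868335087
end dir+90 82.77174691231103
nose in hatch 0.12562037220083463 -0.0015988271698526568
```

Run:
```python
from h import *
s=load('s26')
cv2.imwrite('pics/c21.png',np.hstack([cv2.resize(s['img'][120:215,335:480],(480,315),interpolation=cv2.INTER_CUBIC),cv2.resize(s['img'][225:305,165:245],(315,315),interpolation=cv2.INTER_CUBIC)])[:,:,::-1])
```

```text
(no output)
```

View pics/c21.png

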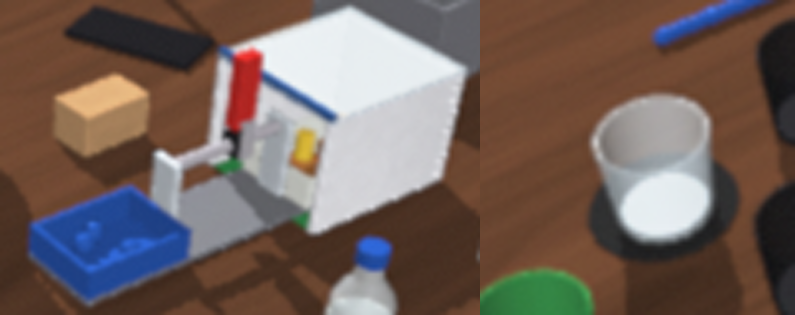

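The carrier is flat in the hatch, the yellow bottle is upright, the empty cup is upright on the mat, and the gripper is clear of everything. Handing in.

Run:
```python
from h import *
print(job.hand_in()); st()
```

```text
the job is handed in; nothing more can be done
None
the job is handed in; nothing more can be done
```

The job is handed in, at about 93 s of the 208 s allowed; no verdict was reported.

**Packing:** I stood the orange and yellow bottles (the only two present) in the white compartment. I poured all six balls into the blue one, then put the empty cup back upright on its mat.

**Balancing:** Two small lifts, with the grip at 0 and +40 mm, put the balance point at about +15 mm and the loaded weight at about 7.5 N. With the grip there the carrier hung free, tilted about 0.013 rad. I carried it in level, set it down and let go.

**Last checks:**
- **Carrier:** it is flat on the table. Its white end is about 126 mm past the hatch mouth and 2 mm off the middle line, within about 1° of the hatch direction.
- **Contents:** the balls show in the blue compartment. The yellow bottle is plainly upright. The orange one shows only from above, through the roof, where it looks upright.
- **Surroundings:** the cup is upright on its mat, the sanitizer and pen looked undisturbed in the last picture, nothing has strayed, and the gripper is clear. I did not identify the swab box separately, but nothing in that area was touched.

**Disagreements:**
- My first attempt to slide the grip dragged the whole carrier about 40 mm along the table, because the grip was still bearing weight. I lowered it until it stood free and slid the grip properly.
- One automatic position reading put the white end at 113 mm. Its mask had cut off part of the blue compartment, so I measured again from the corners.

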